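# Stow the seed cone in the free bay and close its cover

## Robot

A 6-joint arm with a two-finger parallel gripper is mounted at the origin on the work surface. World frame = base frame: x ahead of the robot, y to its left, z up, the work surface at z = 0. Lengths are in mm, angles in rad, forces in N, time in s.
With the tool pointing down it reaches from about 300 to 825 mm from the base axis. Payload 5.4 kg.
Tool frame: the origin (TCP) lies midway between the tips of the shut fingers; the grasp point (between the pads) lies 19 mm behind it; z points along the fingers, y is the line along which they close (so a half turn about z gives the same grasp; the last joint's range is limited). The gripper opens to 92 mm and grips with 3 to 60 N. Pads are 20 mm wide; open, the fingers measure 128 mm over their backs; the gripper's body (75 mm by 189 mm) begins 69 mm behind the grasp point.
Start: joints at [1.082, 0.158, 1.597, -0, 1.386, -0.21], TCP at [158.252, 552.777, 214.601] pointing down, gripper open.
Joint ranges: [-2.91, 2.91], [-0.94, 2.29], [0.18, 2.7], [-1.29, 4.43], [0.17, 2.64], [-3, 3]. Speed limits (rad/s): [2.57, 2.57, 3.14, 3.14, 3.14, 3.14].

## Interface

Orientations are given as a unit quaternion [x, y, z, w].
In Python, from station import status, get_image, r gives the robot as it stands.
- The arm moves only by the tool apply_moves, never from a script. Its argument "motion" is a list of rows, each an object of numbers: "tx", "ty", "tz": the shift along the tool's x, y, z in m; "twist": the turn about the tool's z in degrees; "hand": the closure, from 0 (fully open) to 1 (shut). A call has 1 to 10 rows; each row is the pose to reach, as a shift and turn from the pose commanded when the call began, along the tool's axes at that moment; what a row does not reach only later rows make up. A row lasts 1/8 s, in which the tool goes at most 62.5 mm and 10.7 degrees, less where a joint would pass 70% of its speed; a pose out of reach is approached as far as the arm can. A call with a gripper value outside its range is refused whole. The fingers move at their own pace and stop on an object; "force" is the grip in N (left out, the last holds). Time passes only in rows, so rows that repeat a pose let the fingers close. It gives the time, the measured TCP pose, the force, the opening and the grip force at its end, in the units of the state.
- status.get_state(): the state, without advancing time (a new reading comes with each control period).
- get_image(name): name is "scene" or "top"; returns a dict with "pixels" (400x640x3 uint8, blue, green, red), "camera_matrix" (3x3 intrinsics, pixels), "k1" (the pictures are not rectified: a ray, as slopes to the right and down, at radius r is drawn at 1 + k1 r^2 times it, then the intrinsics apply), "eye" and "orientation" of the camera in the world. Camera axes: x right, y up, looking along -z (the intrinsics and any distortion apply to the point x, -y, -z); pixel columns grow to the right and rows downward; lengths in mm; the calibration is good to about 2 mm. A picture is of the moment at which its call begins. There is no depth.
- r.close_job(): hands the job in; it is judged then, once.
The state is a dict: "time_s": time; "joints": joint angles; "dq": joint speeds; "tau": joint torques, N m; "position": TCP position; "orientation": TCP orientation; "contact_force": force on the tool from outside, world axes, zero at the start; "moment": the same for the moment, N m; "finger_gap": finger opening in mm; "gripper_force": force on a finger pad.
Only numpy, scipy, OpenCV 4.12 (cv2) and the standard library are available. Lean on these libraries where they do the work, as an engineer would, in place of code of your own. Each camera call takes 0.05 s, during which the arm holds its last target. There are 200 camera calls.

## Task

Put the dark seed cone that lies on the bench into the empty bay of the white specimen tray, laid on its side on the bay's floor and not dropped in. Then slide the blue cover over that bay, all the way to its end stop, so that the cone is shut in. Leave the pale pod in its own bay, uncovered, and do not disturb the other things on the bench.

Things in the scene. Friction and masses are not known exactly. Their poses are not given: they have to be found in the camera images.
- tray: White open-topped specimen tray fixed to the bench, 146 (x) x 368 (y) x 60 mm high, walls 8 mm. Origin: centre of its underside; y along its length, z up. Along y: open bay, closed grey middle block 128 mm long (level with the walls), open bay. One bay holds the pale pod, the other only a flat cream paper card. Guide rails on the long walls reach 66 mm, stop bars at both ends 70 mm.
- bay_left (a point): Centre of the floor (5 mm above the bench) of the bay at the tray's +y end, 120 mm from the tray's origin; axes as the tray. The bay is 130 (x) x 112 (y) mm inside and 55 mm deep.
- bay_right (a point): Centre of the floor of the bay at the tray's -y end; same size, axes as the tray.
- cover (a joint): Position in m of the blue sliding cover (134 x 120 x 5 mm plate, underside 61.5 mm above the bench) along the tray's +y: 0 = over the middle block, +0.120 = at its stop, bay_left shut, -0.120 = at its stop, bay_right shut. It starts near the middle, at most 0.015 off. Light friction (1.5 N); stays where left.
- cover_grip (a point): On the cover's black upright handle bar, which stands in the middle of the cover: bar 80 mm along the tray's x, 14 mm thick (along y), from 66 to 98 mm above the bench. The point is on its centre, 86 mm above the bench; axes as the tray.
- cone_mid (a point): Middle of the dark brown knobbly seed cone, a lying eight-sided barrel 80 mm long (its own x, free to point anywhere) and 44 mm across its flats, so the point is 22 mm above what it lies on. About 0.1 kg. It starts on the bench beyond one end of the tray.
- pod: Pale smooth egg-shaped pod already stored in one of the bays, about 64 mm long and 44 mm across, lying along its own x. Origin: the middle of its underside.
- glue: White bottle with a white cap and paper label standing on the bench beyond the tray's other end, 54 mm across, 130 mm high. Origin: centre of its foot.
- spool: Cream thread spool on a 72 mm foot standing on the bench beyond the tray, 95 mm high. Origin: centre of its foot.
- cup: Grey plastic cup standing on the bench beyond the tray, 74 mm across, 85 mm high. Origin: centre of its foot.
- cone: The same dark seed cone; origin: the middle of its underside at the start (22 mm from cone_mid).
Mind the look-alikes: they are no part of the job. There is more than one size of the cone; the job needs the larger. Of the things that look like the pod, take the one that is farthest to the robot's right at the start.

How it is judged (in metres and radians):
At the end, for the whole second after the job is handed in: The cone lies at rest on its side on the floor of the bay that was empty (its middle inside the bay and less than 35 mm above the bench), the pod lies in the other bay, and the cover is at rest over the cone's bay, within 5 mm of its end stop (((y of cone_mid in the frame of tray above 0.065 m and y of pod in the frame of tray below -0.06 m and value of joint cover above 0.115 m) or (y of cone_mid in the frame of tray below -0.065 m and y of pod in the frame of tray above 0.06 m and value of joint cover below -0.115 m)) and x of cone_mid in the frame of tray between -0.06 and 0.06 m and y of cone_mid in the frame of tray between -0.175 and 0.175 m and z of cone_mid in the frame of tray below 0.035 m and linear speed of cone below 0.02 m/s and velocity of joint cover between -0.005 and 0.005 m/s); the robot touches nothing.
It fails at once if the cone is dropped (it moves faster than 0.7 m/s with no finger on it: a fall of about 25 mm) (linear speed of cone above 0.7 m/s and contact force between the fingers and cone below 0.05 N).
It fails at once if the pod is moved by more than 30 mm (distance of pod from where it was at the start of the episode above 0.03 m).
It fails at once if the glue bottle, spool or cup is moved by more than 30 mm or knocked over (distance of any of glue, spool, cup from where it was at the start of the episode above 0.03 m or angle between any of glue, spool, cup's own z axis and vertical above 0.5 rad).
It also fails if it takes over 51 s, if anything falls off the work surface, if the arm or the gripper's body presses on something with over 40 N, if the wrist force passes 120 N, or if a joint passes its speed limit or range.

## Working session

There is one attempt and no reset: what is moved stays moved. The work goes in short steps, Python scripts to look and compute and a tool call to move; the robot and the scene stay as the last step left them, time stands still between calls to the robot, and variables do not carry over. Pictures are saved under pics/ and viewed, at most 10 in all, crops included, and the job is handed in when it is done.

Besides the shell and the picture viewer there is one more tool, called after "Emit:" as name([rows], argument=value, ...), one row to a line, values as JSON. apply_moves: Moves the arm, as the interface text tells. Its arguments: {"type":"object","properties":{"motion":{"type":"array","items":{"type":"object","properties":{"tx":{"type":"number"},"ty":{"type":"number"},"tz":{"type":"number"},"twist":{"type":"number"},"hand":{"type":"number"}}}},"force":{"type":"number"}},"required":["motion"]}

```bash
mkdir -p pics
cat > h.py <<'E'
import numpy as np, cv2
from scipy.spatial.transform import Rotation as R
from station import status, get_image, r
def cast(im,uv,z):
    "pixels -> world points on plane z (mm)"
    K=im["camera_matrix"]; K=np.array(K,float)
    d=cv2.undistortPoints(np.array(uv,float).reshape(-1,1,2),K,np.array([im["k1"],0,0,0],float)).reshape(-1,2)
    v=np.c_[d[:,0],-d[:,1],-np.ones(len(d))]
    w=R.from_quat(im["orientation"]).apply(v); e=np.array(im["eye"],float)
    return e+w*((z-e[2])/w[:,2])[:,None]
E
python3 - <<'E'
from h import *
for n in("top","scene"):
    im=get_image(n); cv2.imwrite(f"pics/{n}0.png",im["pixels"]); print(n,im["eye"],im["orientation"],im["k1"],im["camera_matrix"])
    np.save(f"{n}0.npy",im,allow_pickle=True)
print(status.get_state())
E
```

```text
top [ 361.91578946  -15.13216334 1085.9208459 ] [ 0.07550065 -0.06130012 -0.7033241   0.70418546] -0.030905138167812592 [[447.91636345   0.         320.26090281]
 [  0.         447.91636345 201.36307163]
 [  0.           0.           1.        ]]
scene [ 907.8702454  -540.81080912 1082.38385204] [0.27098632 0.07825004 0.29128319 0.9141102 ] -0.11668820874241821 [[507.66097892   0.         319.69573574]
 [  0.         507.66097892 204.88436527]
 [  0.           0.           1.        ]]
{'time_s': 0.1, 'joints': array([ 1.08191375e+00,  1.58998262e-01,  1.59809887e+00, -9.33108528e-06,
        1.38616989e+00, -2.10095239e-01]), 'dq': array([ 1.10060774e-03, -2.00738418e-03, -5.16201027e-03,  1.42713767e-03,
       -3.18426847e-05, -1.40021493e-04]), 'tau': array([ 8.79462405e-04, -3.86501062e+01, -3.22960997e+01,  7.01873959e-02,
        3.39905417e-02, -5.17786816e-05]), 'position': array([157.98774345, 552.29113825, 213.7142148 ]), 'orientation': array([ 1.38941789e-01,  9.90300196e-01, -7.88145924e-04, -2.82358743e-04]), 'contact_force': array([-0.33927911,  0.06873761, -0.11342836]), 'moment': array([0.01017059, 0.02119102, 0.01169597]), 'gripper_force': 0.0, 'finger_gap': 91.94733441168717}
```

View pics/top0.png

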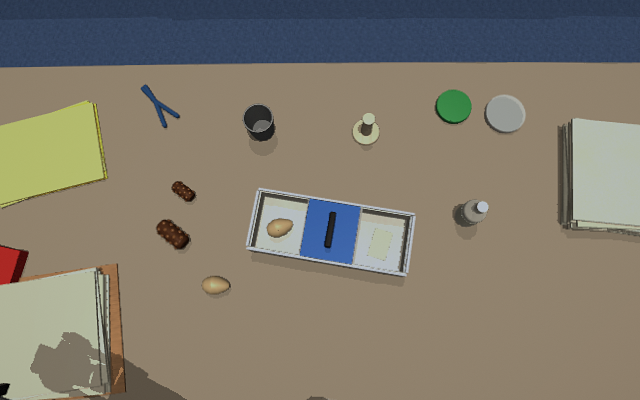

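View pics/scene0.png

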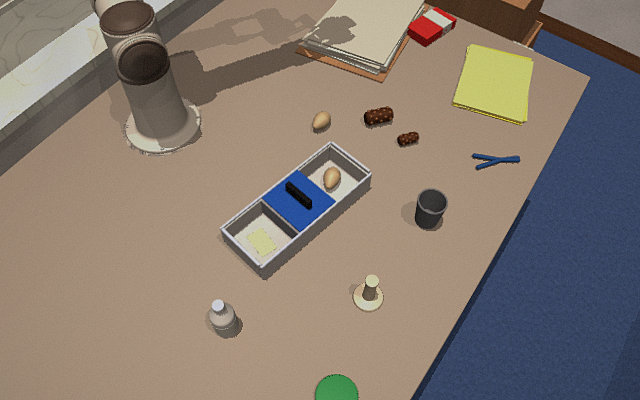

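The top view shows the large cone at (173,234) and the small one at (183,191). The pod sits in the tray's left bay at (280,228), the empty bay with the card is at (381,242), and the handle is at (330,230). The scene view agrees, with the look-alike pod outside the tray.

```bash
cat >> h.py <<'E'
def blob(im,mask,near,zp):
    "nearest blob: (area, centroid world, principal axis angle deg, extents) on plane zp"
    n,l,s,c=cv2.connectedComponentsWithStats(mask.astype(np.uint8))
    k=[i for i in range(1,n) if s[i,4]>40]
    i=min(k,key=lambda i:np.hypot(*(c[i]-near)))
    cs,_=cv2.findContours((l==i).astype(np.uint8),cv2.RETR_EXTERNAL,cv2.CHAIN_APPROX_NONE)
    p=cast(im,cs[0].reshape(-1,2),zp)[:,:2].astype(np.float32)
    return s[i,4],c[i].round(1),cv2.minAreaRect(p)
E
python3 - <<'E'
from h import *
T,S=[np.load(f"{n}0.npy",allow_pickle=True).item() for n in("top","scene")]
for n,im,pc,ph,pb in(("top",T,(173,234),(330,230),(330,230)),("scene",S,(378,116),(299,195),(290,200))):
    p=im["pixels"].astype(int); b,g,rr=p[...,0],p[...,1],p[...,2]
    hsv=cv2.cvtColor(im["pixels"],cv2.COLOR_BGR2HSV).astype(int)
    print(n,"cone px rgb",p[pc[1],pc[0]],"bench",p[300,400])
    cone=(p.max(2)<95)&(rr>=b); cone=cv2.morphologyEx(cone.astype(np.uint8),cv2.MORPH_CLOSE,np.ones((3,3)))
    print(" cone",blob(im,cone,pc,22))
    blue=(b>rr+60)
    blue=cv2.morphologyEx(blue.astype(np.uint8),cv2.MORPH_CLOSE,np.ones((15,15)))
    print(" cover",blob(im,blue,pb,66.5))
    print(" handle",blob(im,p.max(2)<45,ph,98))
    card=(hsv[...,0]>20)&(hsv[...,0]<35)&(hsv[...,1]>35)&(hsv[...,2]>150)
    print(" card",blob(im,card,(381,242) if n=="top" else (262,241),5))
    light=(p.min(2)>105)&(hsv[...,1]<60)
    tr=cv2.morphologyEx((light|(blue>0)).astype(np.uint8),cv2.MORPH_CLOSE,np.ones((9,9)))
    print(" tray",blob(im,tr,pb,63))
# scale crops into one picture
a=cv2.resize(T["pixels"][180:290,140:430],None,fx=2.7,fy=2.7,interpolation=cv2.INTER_CUBIC)
b=cv2.resize(S["pixels"][95:285,210:480],None,fx=1.55,fy=1.55)
c=np.zeros((600,790,3),np.uint8); c[:a.shape[0],:a.shape[1]]=a; c[300:300+b.shape[0],:b.shape[1]]=b
cv2.imwrite("pics/c1.png",c)
E
```

```text
top cone px rgb [29 48 80] bench [110 131 145]
 cone (np.int32(617), array([173.2, 234. ]), ((491.89312744140625, 361.62677001953125), (89.29426574707031, 45.02206039428711), 50.86565399169922))
 cover (np.int32(3003), array([330., 231.]), ((493.90283203125, -16.612655639648438), (118.9225845336914, 133.18040466308594), 80.5228271484375))
 handle (np.int32(200), array([329.6, 229.5]), ((492.73345947265625, -15.903026580810547), (12.382237434387207, 79.75911712646484), 80.4959945678711))
 card (np.int32(107), array([373.9, 132.1]), ((751.9901123046875, -129.3270263671875), (21.729570388793945, 63.429378509521484), 72.7012939453125))
 tray (np.int32(10252), array([333.1, 231. ]), ((500.6307373046875, -18.156082153320312), (379.05181884765625, 160.5296630859375), 80.52267456054688))
scene cone px rgb [21 40 69] bench [131 149 173]
 cone (np.int32(461), array([378. , 117.1]), ((494.1625061035156, 363.5582275390625), (91.33397674560547, 64.3789291381836), 52.131229400634766))
 cover (np.int32(2323), array([298.4, 200. ]), ((493.27239990234375, -13.905807495117188), (119.64946746826172, 133.47850036621094), 80.36956024169922))
 handle (np.int32(287), array([298.5, 195.3]), ((499.45849609375, -20.980140686035156), (22.980440139770508, 88.41915130615234), 80.34625244140625))
 card (np.int32(506), array([261.4, 241.9]), ((468.8476867675781, -133.03204345703125), (46.849815368652344, 71.8425521850586), 72.177001953125))
 tray (np.int32(7905), array([293.6, 202.8]), ((479.1998291015625, -7.680267333984375), (435.10845947265625, 198.8981475830078), 78.95174407958984))
```

View pics/c1.png

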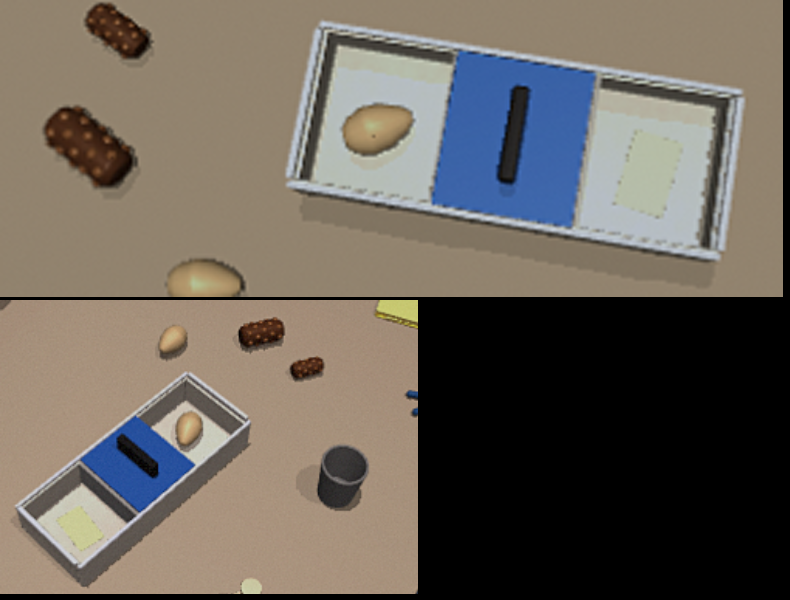

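The crop confirms the same layout. The tray's rim corners in crop coordinates are (320,22), (743,91), (719,258) and (289,186).

Run:
```python
from h import *
T,S=[np.load(f"{n}0.npy",allow_pickle=True).item() for n in("top","scene")]
c=np.array([(320,22),(743,91),(719,258),(289,186)])/2.7+[140,180]-.3
P=cast(T,c,70)[:,:2]; print(P.round(1),P.mean(0),np.linalg.norm(P-np.roll(P,-1,0),axis=1))
c=np.array([(188,374-300),(249,423-300),(84,568-300),(18,508-300)])/1.55+[210,95]
P=cast(S,c,69)[:,:2]; print(P.round(1),P.mean(0),np.linalg.norm(P-np.roll(P,-1,0),axis=1))
for n,im,q in(("top",T,(381,242)),("scene",S,(262,241))):
    hsv=cv2.cvtColor(im["pixels"],cv2.COLOR_BGR2HSV).astype(int)
    m=(hsv[...,0]>22)&(hsv[...,0]<38)&(hsv[...,1]>30)&(hsv[...,2]>130); print(hsv[q[1],q[0]],cast(im,[q],5)[0],)
p=status.get_state(); pos=p["position"]; ax=R.from_quat(p["orientation"]).as_matrix()
print("to cone in tool frame",ax.T@(np.array([492.5,362.3,120])-pos))
```

```text
[[ 593.5  150.6]
 [ 533.  -211.4]
 [ 392.8 -186.5]
 [ 451.9  172.6]] [492.82023031 -18.67723425] [367.06527147 142.35701826 363.99307116 143.31686319]
[[ 459.8  174.9]
 [ 596.1  148.5]
 [ 540.8 -204.8]
 [ 399.7 -185. ]] [499.09902422 -16.61437165] [138.83692955 357.64013186 142.41883824 364.94504405]
[ 40  28 188] [ 474.0432353  -139.83861785    5.        ]
[ 29  67 199] [ 468.72877321 -130.42759192    5.        ]
to cone in tool frame [-373.91208573  -90.44810702   93.73541771]
```

Emit:
apply_moves([
  {"tx": -0.03,"ty": -0.007,"tz": 0,"twist": 10.5,"hand": 0},
  {"tx": -0.07,"ty": -0.018,"tz": 0,"twist": 21,"hand": 0},
  {"tx": -0.12,"ty": -0.03,"tz": 0.01,"twist": 31.5,"hand": 0},
  {"tx": -0.17,"ty": -0.042,"tz": 0.02,"twist": 42,"hand": 0},
  {"tx": -0.22,"ty": -0.054,"tz": 0.04,"twist": 52.5,"hand": 0},
  {"tx": -0.27,"ty": -0.066,"tz": 0.06,"twist": 63,"hand": 0},
  {"tx": -0.31,"ty": -0.076,"tz": 0.08,"twist": 73.5,"hand": 0},
  {"tx": -0.34,"ty": -0.083,"tz": 0.09,"twist": 84,"hand": 0},
  {"tx": -0.365,"ty": -0.088,"tz": 0.094,"twist": 94.5,"hand": 0},
  {"tx": -0.374,"ty": -0.09,"tz": 0.094,"twist": 105,"hand": 0},
])

```text
time_s: 1.35
position: [493.7, 362.0, 119.4]
orientation: [0.872, 0.489, -0.001, 0.0]
contact_force: [0.0, 0.4, 0.1]
finger_gap: 92.2
gripper_force: 0.0
```

Emit:
apply_moves([
  {"twist": 8,"hand": 0},
  {"twist": 8,"hand": 0},
  {"twist": 8,"hand": 0},
])

```text
invalid input at $.motion[0]: expected keys tx, ty, tz, twist, hand
```

```bash
cat >> h.py <<'E'
def togo(x,y,z,yaw):
    s=status.get_state(); M=R.from_quat(s["orientation"]).as_matrix(); a=np.degrees(np.arctan2(M[1,1],M[0,1]))
    print("t",s["time_s"],"pos",s["position"].round(1),"yaw",a.round(2),"F",s["contact_force"].round(1),"gap",round(s["finger_gap"],1),"j6",s["joints"][5].round(2))
    print("shift mm",(M.T@(np.array([x,y,z])-s["position"])).round(1),"twist",round(-(yaw-a),1))
E
python3 -c "
from h import *
togo(492.5,362.3,7,-39.1)
im=get_image('scene'); cv2.imwrite('pics/s1.png',cv2.resize(im['pixels'][60:240,260:500],None,fx=2.5,fy=2.5))"
```

```text
t 1.35 pos [493.7 362.  119.4] yaw -31.41 F [0.  0.4 0.1] gap 92.2 j6 0.98
shift mm [ -0.2  -1.1 112.4] twist 7.7
```

View pics/s1.png

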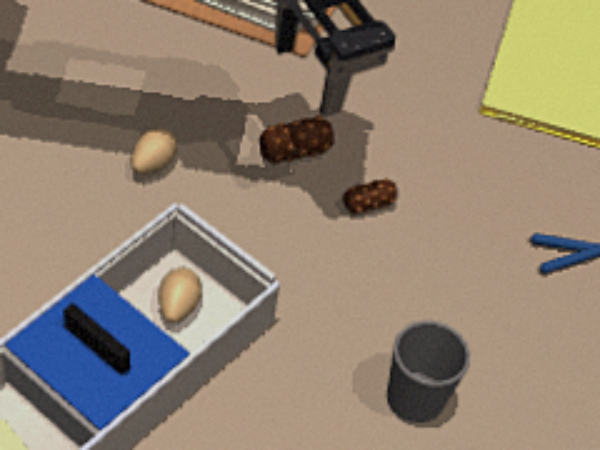

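The crop shows the gripper over the large cone at (297,139), with the small cone at (370,196) clear of it. I'll narrow the opening a little and descend.

Emit:
apply_moves([
  {"tx": 0,"ty": -0.001,"tz": 0,"twist": 7.7,"hand": 0.2},
  {"tx": 0,"ty": -0.001,"tz": 0.03,"twist": 7.7,"hand": 0.2},
  {"tx": 0,"ty": -0.001,"tz": 0.07,"twist": 7.7,"hand": 0.2},
  {"tx": 0,"ty": -0.001,"tz": 0.1,"twist": 7.7,"hand": 0.2},
  {"tx": 0,"ty": -0.001,"tz": 0.112,"twist": 7.7,"hand": 0.2},
  {"tx": 0,"ty": -0.001,"tz": 0.112,"twist": 7.7,"hand": 0.2},
  {"tx": 0,"ty": -0.001,"tz": 0.112,"twist": 7.7,"hand": 0.7},
  {"tx": 0,"ty": -0.001,"tz": 0.112,"twist": 7.7,"hand": 0.7},
  {"tx": 0,"ty": -0.001,"tz": 0.112,"twist": 7.7,"hand": 0.7},
  {"tx": 0,"ty": -0.001,"tz": 0.112,"twist": 7.7,"hand": 0.7},
], force=15)

```text
time_s: 2.65
position: [492.6, 364.3, 9.4]
orientation: [0.901, 0.433, 0.001, -0.0]
contact_force: [0.3, 0.4, 3.9]
finger_gap: 43.9
gripper_force: 15.0
```

Emit:
apply_moves([
  {"tx": 0,"ty": 0,"tz": -0.015,"twist": 0,"hand": 0.7},
  {"tx": 0,"ty": 0,"tz": -0.045,"twist": 0,"hand": 0.7},
  {"tx": 0,"ty": 0,"tz": -0.08,"twist": 0,"hand": 0.7},
  {"tx": 0,"ty": 0,"tz": -0.115,"twist": 0,"hand": 0.7},
  {"tx": 0,"ty": 0,"tz": -0.145,"twist": 0,"hand": 0.7},
  {"tx": 0,"ty": 0,"tz": -0.16,"twist": 0,"hand": 0.7},
  {"tx": 0,"ty": 0,"tz": -0.16,"twist": 0,"hand": 0.7},
])

```text
time_s: 3.52
position: [492.8, 364.0, 169.7]
orientation: [0.901, 0.433, 0.001, 0.0]
contact_force: [0.7, 0.5, -1.8]
finger_gap: 43.8
gripper_force: 15.0
```

```bash
python3 -c "
from h import *
togo(474,-136,168,-9.5)"
```

```text
t 3.525 pos [492.8 364.  169.7] yaw -38.68 F [ 0.7  0.5 -1.8] gap 43.8 j6 1.11
shift mm [-402.1  297.8    1.2] twist -29.2
```

Emit:
apply_moves([
  {"tx": -0.012,"ty": 0.009,"tz": 0,"twist": -1,"hand": 0.7},
  {"tx": -0.04,"ty": 0.03,"tz": 0,"twist": -3,"hand": 0.7},
  {"tx": -0.076,"ty": 0.056,"tz": 0,"twist": -6,"hand": 0.7},
  {"tx": -0.116,"ty": 0.086,"tz": 0,"twist": -9,"hand": 0.7},
  {"tx": -0.156,"ty": 0.116,"tz": 0,"twist": -12,"hand": 0.7},
  {"tx": -0.196,"ty": 0.145,"tz": 0,"twist": -15,"hand": 0.7},
  {"tx": -0.236,"ty": 0.175,"tz": 0,"twist": -18,"hand": 0.7},
  {"tx": -0.276,"ty": 0.205,"tz": 0,"twist": -21,"hand": 0.7},
  {"tx": -0.31,"ty": 0.23,"tz": 0,"twist": -24,"hand": 0.7},
  {"tx": -0.34,"ty": 0.252,"tz": 0,"twist": -27,"hand": 0.7},
])

```text
time_s: 4.78
position: [475.1, -60.3, 166.9]
orientation: [0.775, 0.632, -0.001, -0.001]
contact_force: [1.2, 0.2, -0.9]
finger_gap: 44.1
gripper_force: 15.0
```

```bash
python3 -c "
from h import *
togo(474,-136,168,-9.5)"
```

```text
t 4.775 pos [475.1 -60.3 166.9] yaw -11.62 F [ 1.2  0.2 -0.9] gap 44.1 j6 -0.18
shift mm [-74.4  14.2  -1.2] twist -2.1
```

Emit:
apply_moves([
  {"tx": -0.03,"ty": 0.006,"tz": 0,"twist": -2,"hand": 0.7},
  {"tx": -0.055,"ty": 0.01,"tz": 0,"twist": -2,"hand": 0.7},
  {"tx": -0.07,"ty": 0.013,"tz": 0,"twist": -2,"hand": 0.7},
  {"tx": -0.0745,"ty": 0.014,"tz": 0,"twist": -2,"hand": 0.7},
  {"tx": -0.0745,"ty": 0.014,"tz": 0,"twist": -2,"hand": 0.7},
  {"tx": -0.0745,"ty": 0.014,"tz": 0,"twist": -2,"hand": 0.7},
])

```text
time_s: 5.52
position: [475.1, -134.1, 168.5]
orientation: [0.764, 0.645, 0.0, -0.0]
contact_force: [-0.3, 0.3, -1.6]
finger_gap: 43.7
gripper_force: 15.0
```

```bash
python3 -c "
from h import *
togo(474,-136,14.4,-9.5)
a=get_image('scene'); b=get_image('top')
c=np.zeros((400,800,3),np.uint8); c[:,:400]=cv2.resize(a['pixels'][120:320,180:380],(400,400)); c[:,400:]=cv2.resize(b['pixels'][130:330,270:470],(400,400)); cv2.imwrite('pics/s2.png',c)"
```

```text
t 5.525 pos [ 475.1 -134.1  168.5] yaw -9.62 F [-0.3  0.3 -1.6] gap 43.7 j6 -0.35
shift mm [ -2.1  -0.7 154.1] twist -0.1
```

View pics/s2.png

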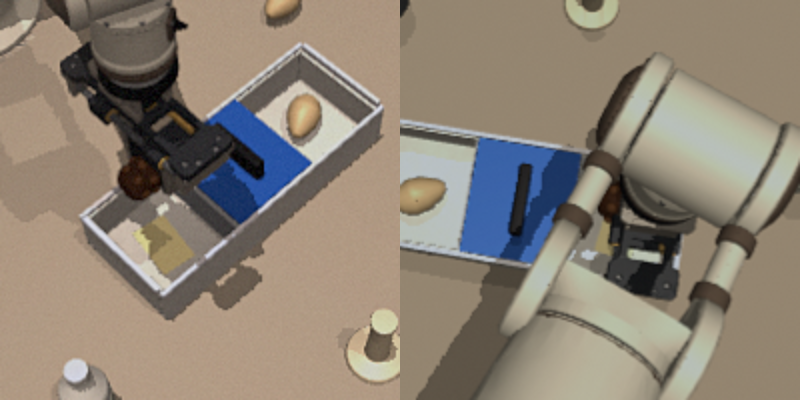

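The pictures show the cone held over the empty bay, lined up with the tray, with the cover and handle clear. Lowering now.

Emit:
apply_moves([
  {"tx": -0.002,"ty": 0,"tz": 0.02,"twist": 0,"hand": 0.7},
  {"tx": -0.002,"ty": 0,"tz": 0.05,"twist": 0,"hand": 0.7},
  {"tx": -0.002,"ty": 0,"tz": 0.08,"twist": 0,"hand": 0.7},
  {"tx": -0.002,"ty": 0,"tz": 0.105,"twist": 0,"hand": 0.7},
  {"tx": -0.002,"ty": 0,"tz": 0.125,"twist": 0,"hand": 0.7},
  {"tx": -0.002,"ty": 0,"tz": 0.138,"twist": 0,"hand": 0.7},
  {"tx": -0.002,"ty": 0,"tz": 0.147,"twist": 0,"hand": 0.7},
  {"tx": -0.002,"ty": 0,"tz": 0.152,"twist": 0,"hand": 0.7},
  {"tx": -0.002,"ty": 0,"tz": 0.154,"twist": 0,"hand": 0.7},
  {"tx": -0.002,"ty": 0,"tz": 0.154,"twist": 0,"hand": 0.7},
])

```text
time_s: 6.88
position: [475.0, -137.0, 14.9]
orientation: [0.764, 0.645, 0.0, 0.0]
contact_force: [-0.4, 0.5, -0.8]
finger_gap: 44.0
gripper_force: 15.0
```

Emit:
apply_moves([
  {"tx": 0,"ty": 0,"tz": 0.001,"twist": 0,"hand": 0.7},
  {"tx": 0,"ty": 0,"tz": 0.001,"twist": 0,"hand": 0.45},
  {"tx": 0,"ty": 0,"tz": 0.001,"twist": 0,"hand": 0.35},
  {"tx": 0,"ty": 0,"tz": 0.001,"twist": 0,"hand": 0.25},
  {"tx": 0,"ty": 0,"tz": 0.001,"twist": 0,"hand": 0.25},
  {"tx": 0,"ty": 0,"tz": -0.02,"twist": 0,"hand": 0.25},
  {"tx": 0,"ty": 0,"tz": -0.06,"twist": 0,"hand": 0.25},
  {"tx": 0,"ty": 0,"tz": -0.1,"twist": 0,"hand": 0.25},
  {"tx": 0,"ty": 0,"tz": -0.14,"twist": 0,"hand": 0.25},
  {"tx": 0,"ty": 0,"tz": -0.155,"twist": 0,"hand": 0.25},
])

```text
time_s: 8.12
position: [476.0, -137.5, 172.1]
orientation: [0.764, 0.645, 0.001, 0.002]
contact_force: [0.2, -0.2, -0.9]
finger_gap: 68.7
gripper_force: 0.0
```

```bash
python3 -c "
from h import *
togo(499.5,20,150,-9.5)"
```

```text
t 8.125 pos [ 476.  -137.5  172.1] yaw -9.67 F [ 0.2 -0.2 -0.9] gap 68.7 j6 -0.36
shift mm [159.3  -3.4  21.8] twist -0.2
```

Emit:
apply_moves([
  {"tx": 0.02,"ty": 0,"tz": 0,"twist": 0,"hand": 0.5},
  {"tx": 0.06,"ty": -0.001,"tz": 0,"twist": 0,"hand": 1},
  {"tx": 0.105,"ty": -0.002,"tz": 0,"twist": 0,"hand": 1},
  {"tx": 0.14,"ty": -0.003,"tz": 0,"twist": 0,"hand": 1},
  {"tx": 0.157,"ty": -0.003,"tz": 0.005,"twist": 0,"hand": 1},
  {"tx": 0.159,"ty": -0.003,"tz": 0.02,"twist": 0,"hand": 1},
  {"tx": 0.159,"ty": -0.003,"tz": 0.02,"twist": 0,"hand": 1},
])

```text
time_s: 9.0
position: [496.9, 19.9, 147.2]
orientation: [0.764, 0.645, -0.002, -0.002]
contact_force: [-0.7, -0.9, 0.7]
finger_gap: 0.9
gripper_force: 0.0
```

```bash
python3 -c "
from h import *
togo(499,19.5,80,-9.5)
a=get_image('scene'); b=get_image('top')
c=np.zeros((400,800,3),np.uint8); c[:,:400]=cv2.resize(a['pixels'][120:320,180:380],(400,400)); c[:,400:]=cv2.resize(b['pixels'][130:330,270:470],(400,400)); cv2.imwrite('pics/s3.png',c)"
```

```text
t 9.0 pos [496.9  19.9 147.2] yaw -9.71 F [-0.7 -0.9  0.7] gap 0.9 j6 -0.03
shift mm [ 0.   2.4 67.2] twist -0.2
```

View pics/s3.png

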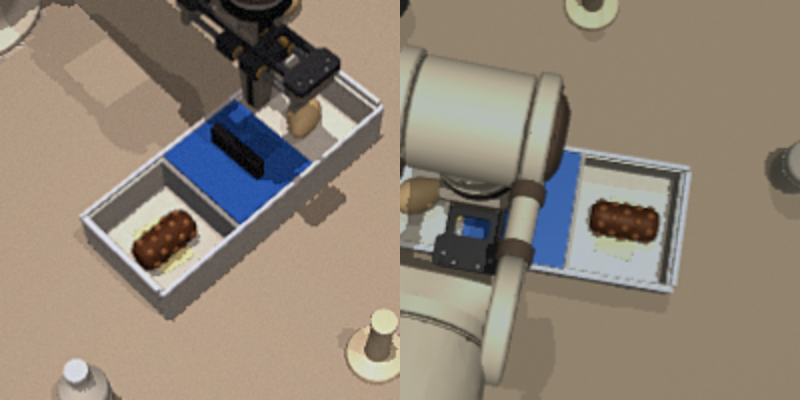

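The cone lies on the bay floor, clear of the walls, in the right-hand picture at (624,222). The shut gripper is behind the handle. Next I'll go down and push.

Emit:
apply_moves([
  {"tx": 0,"ty": 0.002,"tz": 0.03,"twist": 0,"hand": 1},
  {"tx": 0,"ty": 0.002,"tz": 0.055,"twist": 0,"hand": 1},
  {"tx": 0,"ty": 0.002,"tz": 0.067,"twist": 0,"hand": 1},
  {"tx": 0,"ty": 0.002,"tz": 0.067,"twist": 0,"hand": 1},
  {"tx": -0.01,"ty": 0.002,"tz": 0.067,"twist": 0,"hand": 1},
  {"tx": -0.017,"ty": 0.002,"tz": 0.067,"twist": 0,"hand": 1},
  {"tx": -0.022,"ty": 0.002,"tz": 0.067,"twist": 0,"hand": 1},
  {"tx": -0.03,"ty": 0.002,"tz": 0.067,"twist": 0,"hand": 1},
  {"tx": -0.04,"ty": 0.002,"tz": 0.067,"twist": 0,"hand": 1},
  {"tx": -0.05,"ty": 0.002,"tz": 0.067,"twist": 0,"hand": 1},
])

```text
time_s: 10.35
position: [492.1, -29.9, 82.7]
orientation: [0.764, 0.645, 0.0, 0.0]
contact_force: [1.7, 1.2, 1.0]
finger_gap: 0.4
gripper_force: 0.9
```

Emit:
apply_moves([
  {"tx": -0.01,"ty": 0,"tz": 0,"twist": 0,"hand": 1},
  {"tx": -0.02,"ty": 0,"tz": 0,"twist": 0,"hand": 1},
  {"tx": -0.03,"ty": 0,"tz": 0,"twist": 0,"hand": 1},
  {"tx": -0.04,"ty": 0,"tz": 0,"twist": 0,"hand": 1},
  {"tx": -0.05,"ty": 0,"tz": 0,"twist": 0,"hand": 1},
  {"tx": -0.06,"ty": 0,"tz": 0,"twist": 0,"hand": 1},
  {"tx": -0.068,"ty": 0,"tz": 0,"twist": 0,"hand": 1},
  {"tx": -0.075,"ty": 0,"tz": 0,"twist": 0,"hand": 1},
  {"tx": -0.08,"ty": 0,"tz": 0,"twist": 0,"hand": 1},
  {"tx": -0.08,"ty": 0,"tz": 0,"twist": 0,"hand": 1},
])

```text
time_s: 11.6
position: [478.1, -108.5, 82.4]
orientation: [0.764, 0.645, -0.001, -0.0]
contact_force: [0.1, 0.1, 0.5]
finger_gap: 0.3
gripper_force: 0.0
```

```bash
python3 -c "
from h import *
togo(476.8,-119.3,80,-9.5)"
```

```text
t 11.6 pos [ 478.1 -108.5   82.4] yaw -9.69 F [0.1 0.1 0.5] gap 0.3 j6 -0.3
shift mm [-10.9   0.5   2.4] twist -0.2
```

Now I'll push the last stretch slowly until the stop shows in the force reading.

Emit:
apply_moves([
  {"tx": -0.002,"ty": 0,"tz": 0,"twist": 0,"hand": 1},
  {"tx": -0.004,"ty": 0,"tz": 0,"twist": 0,"hand": 1},
  {"tx": -0.006,"ty": 0,"tz": 0,"twist": 0,"hand": 1},
  {"tx": -0.008,"ty": 0,"tz": 0,"twist": 0,"hand": 1},
  {"tx": -0.01,"ty": 0,"tz": 0,"twist": 0,"hand": 1},
])

```text
time_s: 12.22
position: [476.7, -117.8, 82.4]
orientation: [0.764, 0.645, -0.0, -0.0]
contact_force: [-0.4, 6.7, 0.8]
finger_gap: 0.5
gripper_force: 3.6
```

Emit:
apply_moves([
  {"tx": -0.001,"ty": 0,"tz": 0,"twist": 0,"hand": 1},
  {"tx": -0.002,"ty": 0,"tz": 0,"twist": 0,"hand": 1},
])

```text
time_s: 12.48
position: [476.6, -117.8, 82.4]
orientation: [0.764, 0.645, 0.001, -0.002]
contact_force: [1.1, 11.7, 1.9]
finger_gap: 0.5
gripper_force: 5.7
```

Emit:
apply_moves([
  {"tx": -0.001,"ty": 0,"tz": 0,"twist": 0,"hand": 1},
  {"tx": -0.002,"ty": 0,"tz": 0,"twist": 0,"hand": 1},
])

```text
time_s: 12.72
position: [476.6, -118.0, 82.4]
orientation: [0.765, 0.645, 0.003, -0.003]
contact_force: [2.6, 18.4, 3.7]
finger_gap: 0.5
gripper_force: 9.2
```

The TCP has stopped advancing while the force climbs, so the cover is at its stop. I'll back off, lift and look.

Emit:
apply_moves([
  {"tx": 0.005,"ty": 0,"tz": 0,"twist": 0,"hand": 1},
  {"tx": 0.015,"ty": 0,"tz": 0,"twist": 0,"hand": 1},
  {"tx": 0.025,"ty": 0,"tz": -0.01,"twist": 0,"hand": 1},
  {"tx": 0.03,"ty": 0,"tz": -0.05,"twist": 0,"hand": 1},
  {"tx": 0.05,"ty": 0,"tz": -0.09,"twist": 0,"hand": 1},
  {"tx": 0.1,"ty": 0,"tz": -0.1,"twist": 0,"hand": 1},
  {"tx": 0.15,"ty": 0,"tz": -0.1,"twist": 0,"hand": 1},
  {"tx": 0.19,"ty": 0,"tz": -0.1,"twist": 0,"hand": 1},
  {"tx": 0.2,"ty": 0,"tz": -0.1,"twist": 0,"hand": 1},
  {"tx": 0.2,"ty": 0,"tz": -0.1,"twist": 0,"hand": 1},
])

```text
time_s: 13.98
position: [510.0, 75.3, 183.0]
orientation: [0.764, 0.645, -0.0, 0.0]
contact_force: [-0.2, -1.1, 0.0]
finger_gap: 0.9
gripper_force: 0.0
```

```bash
python3 -c "
from h import *
a=get_image('scene'); b=get_image('top')
p=b['pixels'].astype(int); m=cv2.morphologyEx((p[...,0]>p[...,2]+60).astype(np.uint8),cv2.MORPH_CLOSE,np.ones((15,15)))
print(blob(b,m,(381,242),66.5)); togo(474,-136,66,-9.5)
c=np.zeros((400,800,3),np.uint8); c[:,:400]=cv2.resize(a['pixels'][120:320,180:380],(400,400)); c[:,400:]=cv2.resize(b['pixels'][130:330,270:470],(400,400)); cv2.imwrite('pics/s4.png',c)"
```

```text
(np.int32(3052), array([382.4, 239.7]), ((473.85626220703125, -135.9970703125), (119.00045776367188, 133.1201934814453), 80.39608001708984))
t 14.075 pos [509.9  74.2 182.8] yaw -9.73 F [-0.6 -0.3 -0.2] gap 0.4 j6 0.08
shift mm [-2.132e+02  1.000e-01  1.169e+02] twist -0.2
```

View pics/s4.png

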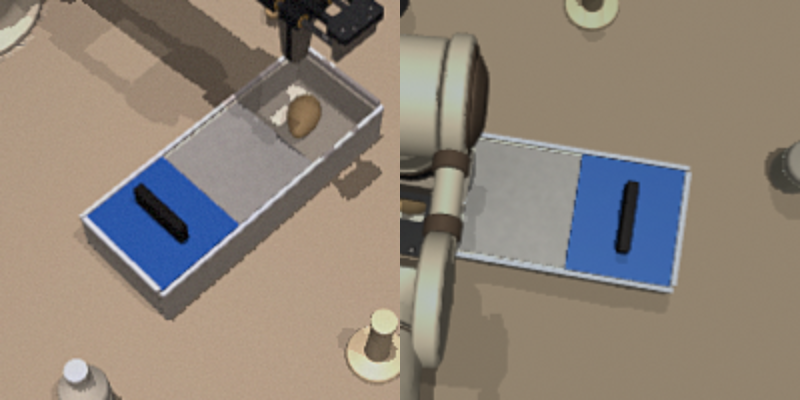

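The cover is fully over the right bay, measured at (474,-136), which is where the stop should put it. The pod is still in its bay and the gripper is clear.

```bash
python3 -c "
from station import r
print(r.close_job())"
```

```text
the job is handed in; nothing more can be done
None
```

The large cone lies on its side on the floor of the bay that was empty, and the blue cover is shut over it against its end stop; the pod is still in its own uncovered bay, and I handed the job in at about 14 s (no verdict was returned).

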